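Fill the next bin from the flow rack at the drop cup

ROBOT

A 7-joint arm with a two-finger parallel gripper is mounted at the origin on the work surface. World frame = base frame: x ahead of the robot, y to its left, z up, the work surface at z = 0. Lengths are in m, angles in degrees, forces in N, time in s.
With the tool pointing down it reaches from about 0.4 to 0.85 m from the base axis. Payload 4.5 kg.
Tool frame: the origin (TCP) lies at the very end of the fingers, on their centre line; the grasp point (between the pads) lies 19 mm behind it (env.grip_point_offset is the distance from the TCP to the grasp point, in m); z points along the fingers, y is the line along which they close (so a half turn about z gives the same grasp; the last joint's range is limited). The gripper opens to 85 mm and grips with 20 to 120 N. Pads are 22 mm wide; open, the fingers measure 114 mm over their backs; the gripper's body (76 mm by 85 mm) begins 54 mm behind the grasp point. The pads swing forward as they close: fully open they stand 13 mm farther back than shut.
Start: joints at [-62.12, 39.483, -11.15, 89.685, 9.013, 51.709, -12.324], TCP at [0.273, 0.562, 0.231] pointing down, gripper open.
Joint ranges: [-172.22, 172.22], [-26.19, 119.32], [-84.43, 86.54], [7.71, 146.69], [-57.33, 237.33], [2.42, 119.75], [-152.13, 152.13]. Speed limits (degrees/s): [147.25, 147.25, 180, 180, 180, 180, 180].

INTERFACE

Orientations are given as a 3x3 rotation matrix whose columns are the frame's x, y, z axes.
In Python, from rig import env gives the robot as it stands.
- The arm moves only by the tool apply_moves, never from a script. Its argument "motion" is a list of rows, each an object of numbers: "jaw": the opening, from 0 (shut) to 1 (fully open); "dx", "dy", "dz": the shift along the world's x, y, z in mm; "wx", "wy", "wz": the turn, a rotation vector about the world's x, y, z in rad. In form: [{"jaw": .., "dx": .., "dy": .., "dz": .., "wx": .., "wy": .., "wz": ..}, ...]. A call has 1 to 12 rows; each row shifts and turns the commanded pose from where the row before left it; what a row does not reach is not made up. A row lasts 1/10 s, in which the tool goes at most 50 mm and 8.59 degrees, less where a joint would pass 70% of its speed; a pose out of reach is approached as far as the arm can. A call is refused whole if a number of a shift passes 50 or a number of a turn 0.15, either way. A call with a gripper value outside its range is refused whole. The fingers move at their own pace and stop on an object; the grip force is fixed at half the most. Time passes only in rows, so rows that do not move let the fingers close. It gives the time, the measured TCP pose, the force, the opening and the grip force at its end, in the units of the state.
- env.sense(): the state, without advancing time (a new reading comes with each control period).
- env.grab_frame(name): name is "side" or "top" or "wrist"; returns a dict with "pixels" (384x512x3 uint8, red, green, blue), "z_map" (384x512 float32, m along the optical axis (not along the pixel's ray), 0 where there is no reading), "fx", "fy", "cx", "cy" (pixels), "k1" (the pictures are not rectified: a ray, as slopes to the right and down, at radius r is drawn at 1 + k1 r^2 times it, then the intrinsics apply), "rvec" (rotation vector, rad) and "tvec" (3), from world to camera coordinates, as OpenCV has them; the wrist camera has in their place "tool_from_camera" (4x4, takes a point from camera to tool coordinates, whose origin is the TCP and whose axes are the flange's). Camera axes: x right, y down, z forward; pixel columns grow to the right and rows downward; lengths in m; the calibration is good to about 2 mm. A picture is of the moment at which its call begins: read the wrist's pose just before it.
- env.hand_in(): hands the job in; it is judged then, once.
Trained networks look in a picture, given as the dict that the camera call returned (one of the last four; its "shot" number tells which), for a name from the list of things; names that differ only in an ending like _2 or _b are one class to them, and where a whole thing is asked for, a point or a joint stands for the part that bears it (a point fixed in the world has none). Each returns a list of dicts, best first, with "conf" (0 to 1); they miss things now and then, are a little off and sometimes report something else, mostly with a low value. They report only what shows in the picture. A call takes as long as a camera call.
- env.find_in(picture, query): "location" ([column, row] as shares, 0 to 1, of the picture: columns of its width, rows of its height, amid what is visible of it).
- env.cut_out(picture, query): "pixels" (384x512 bool, what is visible of it) and "location" ([column, row] as shares, 0 to 1, of the picture: columns of its width, rows of its height, amid what is visible of it).
The state is a dict: "clock": time; "joints": joint angles; "joint_velocities": joint speeds; "effort": joint torques, N m; "position": TCP position; "orientation": TCP orientation; "contact_force": force on the tool from outside, world axes, zero at the start; "moment": the same for the moment, N m; "opening": finger opening in m; "grip_force": force on a finger pad.
Only numpy, scipy, OpenCV 4.12 (cv2) and the standard library are available. Lean on these libraries where they do the work, as an engineer would, in place of code of your own. Each camera call takes 0.05 s, during which the arm holds its last target. There are 200 camera calls.

TASK

Take the front bin out of the sloped roller lane by its handle, so that the two bins behind roll down to the stop, and set it flat on the drop-cup station between its two guide rails, under the cup. Then press the cup's release tab so that the hinged bottom swings open and all three steel pins drop into the bin, and let the tab come back up. Keep the three bins and pins otherwise where they belong and do not disturb the other things on the bench.

Things in the scene. Friction and masses are not known exactly. Their poses are not given: they have to be found in the camera images.
- rack: Fixed flow rack: a lane 430 mm long of free-turning steel rollers between aluminium side guides (inner faces 108 mm apart, tops 22 mm above the rollers). Origin on the table under the lane's front stop; x level, up the lane; z up. Lane rises towards +x at 0.18 rad; roller tops 60 mm above the table at the stop.
- front_bin_center (a point): Centre (half-way up) of the front, lowest bin in the lane: open grey plastic bin, outside 104 (x) x 100 (y) x 45 (z) mm, walls and floor 3 mm, about 160 g, empty. x runs along the bin away from its handle, z up out of its mouth (at the start square to the sloped lane).
- front_bin_handle (a point): Middle of its handle: solid block 34 (x) x 20 (y, the width to grip) x 35 (z) mm sticking out of the bin's -x wall (wall face 18 mm to +x of this point). At [-70, 0, 25] mm from the bin's centre, 47.5 mm above its underside; top 17.5 mm above this point. Axes as the bin's. In the lane it overhangs the stop, free below and beside.
- second_bin_center (a point): Second bin in the lane, behind the front one, its handle resting against the front bin's back wall. Same open grey plastic bin as the front one (its centre; axes as for the front bin).
- third_bin_handle (a point): Middle of the handle of the third bin in the lane, behind the second; bins stand 138 mm apart along the lane. Same open grey plastic bin as the front one, axes alike; its centre lies at [70, 0, -25] mm from this point.
- station: Fixed drop-cup station. Origin on the table at the nest's near edge; x points in towards its post, z up. Base plate 6 mm thick. Two guide rails, x 0 to 112 mm, inner faces at y = -55.5 and 55.5 mm, tops 18 mm above the table. Back stop: face at x = 112 mm, top 30 mm above the table. Post: x 138 to 162 mm, 30 mm wide, 191 mm high.
- lane_stop (a point): Middle of the top edge of the lane's front stop: an aluminium plate 6 mm thick across the lane, its top 16 mm above the roller tops; bins rest against it and must be lifted over it.
- cup (a point): Centre of the underside of the square aluminium drop cup, 122 mm above the table, 74 mm along x from the station's origin; cup 56 x 56 mm outside, 55 mm high, open top. Its hinged bottom swings down on the far (+x) side, to 68 mm above the table. The bin comes in under it from the station's -x side, its handle staying out on that side.
- nest (a point): Centre of the place for the bin, on the upper face of the station's base plate (6 mm above the table), 56 mm along x from the station's origin; axes as the station's. A bin with its centre above this point and its x along this x stands under the cup with 4 mm to the back stop.
- tab_top (a point): Middle of the upper face of the cup's release tab: a flat steel tab 36 x 34 mm on the +y side of the cup, 74 mm along x and 62 mm along y from the station's origin, 199 mm above the table when up (22 mm above the cup's rim). It moves straight down.
- tab (a joint): How far the tab is pressed, m: 0 up, 0.016 fully down (a hard stop). Spring-loaded: starts to move at about 3 N with the pins in the cup (5 N empty), 7 N fully down; springs back when let go.
- hatch (a joint): Swing of the cup's hinged bottom, rad: 0 shut, about 1.3 open. Linked to the tab: 0.082 rad for each mm pressed; it shuts again as the tab comes up.
- pin0_center (a point): Steel pin 1 of the counted set of three, identical cylinder 14 mm in diameter and 20 mm long, 24 g, standing loose in the drop cup at the start; point at its centre.
- pin1_center (a point): Steel pin 2 of the counted set of three, identical cylinder 14 mm in diameter and 20 mm long, 24 g, standing loose in the drop cup at the start; point at its centre.
- pin2_center (a point): Steel pin 3 of the counted set of three, identical cylinder 14 mm in diameter and 20 mm long, 24 g, standing loose in the drop cup at the start; point at its centre.
- front_bin: The front bin itself, its origin at the centre of its underside; axes as its centre's.
- second_bin: The second bin itself, its origin at the centre of its underside.
- carton: Two flat black cartons stacked, 70 x 130 x 48 mm; origin under its centre. Bystander: not part of the job, leave alone.
- spray_can: White spray can, 52 mm in diameter, 160 mm tall; origin under its centre. Bystander: not part of the job, leave alone.
- mug: White mug, 76 mm wide, 90 mm tall; origin under its centre. Bystander: not part of the job, leave alone.
- driver: Screwdriver 180 mm long lying on the bench; origin under its middle. Bystander: not part of the job, leave alone.

How it is judged:
By the outcome, as a careful person would: the job done as asked, in the order asked, and still so for the second after the job is handed in, with the robot touching nothing.
It also fails if it takes over 54 s, if anything falls off the work surface, if the arm or the gripper's body presses on something with over 40 N, if the wrist force passes 120 N, or if a joint passes its speed limit or range.

## Working session

There is one attempt and no reset: what is moved stays moved. The work goes in short steps, Python scripts to look and compute and a tool call to move; the robot and the scene stay as the last step left them, time stands still between calls to the robot, and variables do not carry over. Pictures are saved under pics/ and viewed, at most 13 in all, crops included, and the job is handed in when it is done.

Besides the shell and the picture viewer there is one more tool, called after "Emit:" as name(argument=value, ...), one argument or row to a line, values as JSON. apply_moves: Moves the arm, as the interface text tells. Its arguments: {"type":"object","properties":{"motion":{"type":"array"}},"required":["motion"]}

```bash
mkdir -p pics; ls; cat > h.py <<'E'
import numpy as np, cv2
from rig import env
def cam(p):
    R=cv2.Rodrigues(np.array(p["rvec"],float))[0]; return R,np.array(p["tvec"],float)
def cloud(p,T=None):
    h,w=p["z_map"].shape
    u,v=np.meshgrid(np.arange(w),np.arange(h))
    K=np.array([[p["fx"],0,p["cx"]],[0,p["fy"],p["cy"]],[0,0,1.]])
    n=cv2.undistortPoints(np.stack([u,v],-1).reshape(-1,1,2).astype(np.float64),K,np.array([p["k1"],0,0,0.])).reshape(h,w,2)
    z=p["z_map"]; P=np.dstack([n[...,0]*z,n[...,1]*z,z]).reshape(-1,3)
    if "rvec" in p:
        R,t=cam(p); W=(P-t)@R
    else:
        M=np.array(p["tool_from_camera"]); W=P@M[:3,:3].T+M[:3,3]
        s=T; W=W@np.array(s["orientation"]).T+np.array(s["position"])
    W[z.ravel()==0]=np.nan
    return W.reshape(h,w,3)
E
python3 - <<'E'
from h import *
s=env.sense(); print(s)
ps={}
for n in("side","top"):
    p=env.grab_frame(n); W=cloud(p); ps[n]=p
    cv2.imwrite(f"pics/{n}0.png",p["pixels"][...,::-1]); np.savez(f"{n}0.npz",W=W,px=p["pixels"])
    for q in["rack","station","front_bin_center","front_bin_handle","second_bin_center","third_bin_handle","lane_stop","cup","nest","tab_top","pin0_center","carton","spray_can","mug","driver"]:
        for d in env.find_in(p,q)[:2]:
            c,r=d["location"];c*=512;r*=384
            print(n,q,round(d["conf"],2),round(c),round(r),np.round(W[min(383,int(r)),min(511,int(c))],3))
E
```

```text
pics
{'clock': 0.0, 'joints': array([-62.12046926,  39.53349058, -11.14612284,  89.746543  ,
         9.01190904,  51.70914277, -12.32393541]), 'joint_velocities': array([ 0.01428067, -0.04231581,  0.03527296, -0.06100432,  0.08308273,
        0.03242475,  0.01185231]), 'effort': array([ 7.77051059e-05, -5.39610243e+01, -1.26646858e+00, -1.58543479e+01,
        9.12559888e-03,  9.50114569e-03, -2.13492643e-05]), 'position': array([0.27316395, 0.56140583, 0.2304735 ]), 'orientation': array([[-8.99275893e-01,  4.37381246e-01, -7.16572586e-04],
       [ 4.37381819e-01,  8.99274236e-01, -1.72986413e-03],
       [-1.12214865e-04, -1.86904093e-03, -9.99998247e-01]]), 'contact_force': array([ 0.62512254, -0.68660639, -0.00553443]), 'moment': array([-0.01841875, -0.00341059,  0.01338964]), 'grip_force': 0.0, 'opening': 0.08564851215646532}
side rack 0.83 238 144 [ 0.709 -0.22   0.081]
side rack 0.64 260 131 [ 0.649 -0.292  0.095]
side station 0.9 242 266 [0.532 0.286 0.155]
side front_bin_center 0.71 300 146 [ 0.496 -0.286  0.07 ]
side front_bin_handle 0.71 296 148 [ 0.507 -0.268  0.079]
sid
[... 807 characters left out ...]
1 0.212 0.12 ]
top front_bin_center 0.6 325 211 [ 0.505 -0.254  0.071]
top front_bin_handle 0.76 324 209 [ 0.511 -0.25   0.072]
top second_bin_center 0.65 330 170 [ 0.642 -0.268  0.096]
top third_bin_handle 0.71 337 129 [ 0.784 -0.289  0.12 ]
top lane_stop 0.72 319 152 [ 0.707 -0.225  0.107]
top cup 0.81 186 197 [0.536 0.227 0.124]
top nest 0.69 189 195 [0.543 0.218 0.124]
top tab_top 0.5 162 196 [0.527 0.286 0.199]
top tab_top 0.49 186 197 [0.533 0.224 0.125]
top pin0_center 0.32 328 170 [ 0.644 -0.262  0.09 ]
top carton 0.9 389 231 [ 0.438 -0.482  0.049]
top spray_can 0.83 107 230 [0.42  0.473 0.147]
top mug 0.61 372 182 [ 0.624 -0.437  0.007]
top driver 0.79 255 204 [ 0.531 -0.009  0.025]
```

```bash
python3 - <<'E'
import cv2,numpy as np
a=cv2.imread("pics/top0.png");cv2.imwrite("pics/top0c.png",cv2.resize(a[80:280,80:440],None,fx=2.2,fy=2.2))
b=cv2.imread("pics/side0.png");cv2.imwrite("pics/side0c.png",cv2.resize(b[90:384,160:360],None,fx=2,fy=2))
E
```

```text
(no output)
```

View pics/top0c.png

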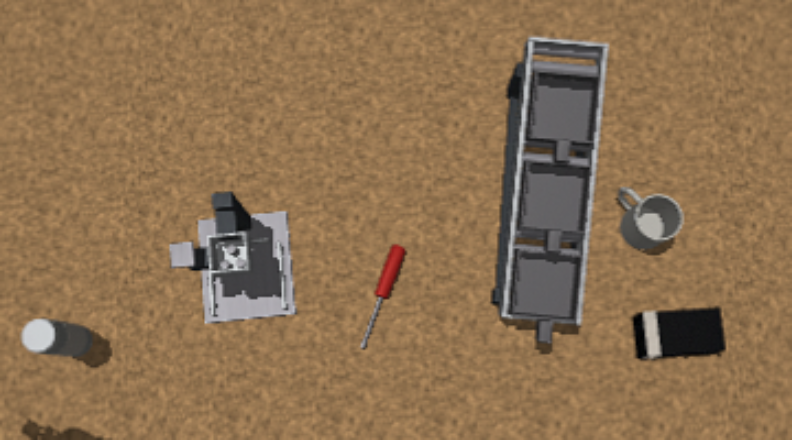

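View pics/side0c.png

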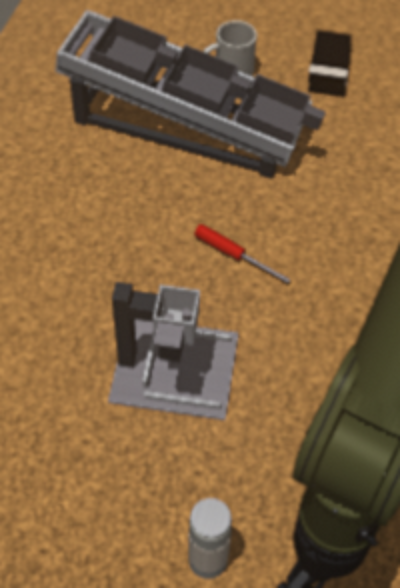

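The top crop shows the rack on the right, with the front handle at (545,335). The station is on the left, with the tab at (182,255) and the post behind the cup. The screwdriver lies between them.

```bash
python3 - <<'E'
import numpy as np,cv2
for n in("top","side"):
    d=np.load(n+"0.npz");W=d["W"].reshape(-1,3);W=W[~np.isnan(W[:,0])]
    g=W[(abs(W[:,0])<1.2)&(W[:,0]>.3)&(abs(W[:,1])<.6)]
    print(n,"table z",np.median(g[abs(g[:,2])<.02,2]))
    def rect(m,l):
        P=g[m]; 
        if len(P)<4: print(l,len(P));return
        r=cv2.minAreaRect((P[:,:2]*1000).astype(np.float32)); print(l,len(P),np.round(r[0]),np.round(r[1]),round(r[2],1),"zmed",np.round(np.median(P[:,2]),4), "mean",np.round(P.mean(0),4))
    x,y,z=g.T
    rk=(x>.35)&(x<1)&(y<-.15)&(y>-.40)
    rect(rk&(z>.05)&((x>.55)|(y>-.36)),"rack")
    # front handle: points in front of stop
    rect(rk&(x<.47)&(z>.07),"fronthandle")
    st=(x>.4)&(x<.75)&(y>.1)&(y<.36)
    rect(st&(z>.004)&(z<.012),"plate"); rect(st&(z>.015)&(z<.022),"rails")
    rect(st&(z>.193)&(z<.205),"tab"); rect(st&(z>.17)&(z<.182),"cuprim"); rect(st&(z>.186)&(z<.1945)&(x>.57),"post")
    P=g[rk&(x<.5)&(z>.06)]; 
    for xb in np.arange(.40,.5,.006):
        Q=P[(P[:,0]>=xb)&(P[:,0]<xb+.006)]
        if len(Q): print(round(xb,3),len(Q),np.round([Q[:,1].min(),Q[:,1].max(),Q[:,2].min(),Q[:,2].max()],3))
E
```

```text
top table z 0.00047459508143446954
rack 4790 [ 651. -299.] [199. 477.] 87.0 zmed 0.1094 mean [ 0.6654 -0.2675  0.11  ]
fronthandle 210 [ 442. -252.] [123.  55.] 89.9 zmed 0.1028 mean [ 0.4478 -0.2539  0.0995]
plate 1548 [575. 231.] [349. 259.] 0.2 zmed 0.0063 mean [0.5437 0.2209 0.0067]
rails 79 [538. 223.] [158. 134.] 10.7 zmed 0.0182 mean [0.5119 0.2132 0.0184]
tab 132 [565. 266.] [ 42. 132.] 63.4 zmed 0.1991 mean [0.5339 0.2805 0.199 ]
cuprim 192 [559. 228.] [108.  56.] 7.7 zmed 0.1761 mean [0.5608 0.2269 0.176 ]
post 67 [609. 234.] [24. 30.] 1.3 zmed 0.191 mean [0.6086 0.2337 0.1908]
0.412 5 [-0.258 -0.245  0.114  0.121]
0.418 13 [-0.258 -0.241  0.1    0.123]
0.424 15 [-0.26  -0.241  0.095  0.126]
0.43 15 [-0.26  -0.241  0.095  0.125]
0.436 16 [-0.261 -0.241  0.093  0.127]
0.442 11 [-0.313 -0.242  0.076  0.125]
0.448 49 [-0.313 -0.196  0.072  0.123]
0.454 52 [-0.313 -0.191  0.066  0.109]
0.46 52 [-0.313 -0.191  0.061  0.111]
0.466 66 [-0.313 -0.193  0.06   0.112]
0.472 68 [-0.316 -0.192  0.06   0.11 ]
0.478 61 [-0.316 -0.193  0.061  0.116]
0.484 54 [-0.316 -0.193  0.063  0.115]
0
[... 551 characters left out ...]
] 67.3 zmed 0.1757 mean [0.561  0.2262 0.1757]
post 85 [610. 232.] [24. 34.] 8.7 zmed 0.191 mean [0.6093 0.2329 0.191 ]
0.412 6 [-0.266 -0.242  0.115  0.122]
0.418 17 [-0.264 -0.239  0.089  0.122]
0.424 20 [-0.263 -0.242  0.085  0.126]
0.43 18 [-0.268 -0.243  0.092  0.126]
0.436 20 [-0.265 -0.239  0.091  0.129]
0.442 18 [-0.313 -0.242  0.079  0.129]
0.448 29 [-0.316 -0.224  0.072  0.12 ]
0.454 44 [-0.311 -0.195  0.068  0.111]
0.46 53 [-0.31  -0.193  0.062  0.112]
0.466 58 [-0.313 -0.193  0.063  0.113]
0.472 58 [-0.314 -0.192  0.06   0.111]
0.478 58 [-0.314 -0.193  0.063  0.11 ]
0.484 59 [-0.313 -0.193  0.061  0.114]
0.49 61 [-0.314 -0.196  0.06   0.115]
0.496 37 [-0.311 -0.196  0.061  0.118]
```

Emit:
apply_moves(
  motion=[
    {"jaw":1,"dz":30,"wz":0.058},
    {"jaw":1,"dx":15,"dy":-33,"dz":20,"wz":0.058},
    {"jaw":1,"dx":15,"dy":-33,"dz":20,"wz":0.058},
    {"jaw":1,"dx":15,"dy":-33,"dz":20,"wz":0.058},
    {"jaw":1,"dx":15,"dy":-33,"dz":20,"wz":0.058},
    {"jaw":1,"dx":15,"dy":-33,"dz":20,"wz":0.058},
    {"jaw":1,"dx":15,"dy":-33,"dz":20,"wz":0.058},
    {"jaw":1,"dx":15,"dy":-33,"dz":0,"wz":0.058},
    {"jaw":1,"dx":15,"dy":-33,"dz":0,"wz":0.058},
    {"jaw":1,"dx":15,"dy":-33,"dz":0,"wz":0.058},
    {"jaw":1},
    {"jaw":1},
  ],
)

```text
validation failed for argument at $.mo...
```

```bash
python3 - <<'E'
from h import *
s=env.sense(); print(s["position"],s["joints"],s["orientation"][:,1]); p=env.grab_frame("wrist"); print(p["tool_from_camera"])
W=cloud(p,s); cv2.imwrite("pics/w1.png",p["pixels"][...,::-1]); np.savez("w1.npz",W=W,px=p["pixels"])
print(np.round(W[192,256],3),np.round(W[50,50],3),np.round(W[330,450],3))
E
```

```text
[0.27339266 0.56203837 0.23133358] [-62.11956445  39.48018993 -11.1515138   89.68708271   9.01165604
  51.70999324 -12.32611821] [4.37482323e-01 8.99227008e-01 7.03335856e-05]
[[-4.34136181e-04 -9.53902039e-01 -3.00117830e-01  7.81646183e-02]
 [ 9.99999881e-01 -4.80681747e-04  8.12586501e-05 -9.56465145e-04]
 [-2.21773955e-04 -3.00117759e-01  9.53902134e-01 -1.42722226e-01]
 [ 0.00000000e+00  0.00000000e+00  0.00000000e+00  1.00000000e+00]]
[0.308 0.549 0.001] [0.046 0.408 0.001] [0.289 0.621 0.302]
```

View pics/w1.png

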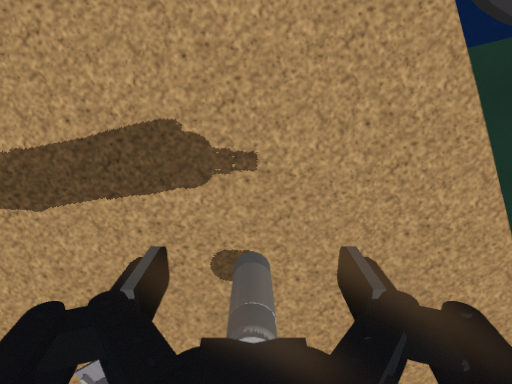

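The previous call was refused, probably because each row needs every field. The wrist picture shows the fingers and the spray can between them at about (255,300).

Emit:
apply_moves(
  motion=[
    {"jaw":1,"dx":0,"dy":0,"dz":40,"wx":0,"wy":0,"wz":0.058},
    {"jaw":1,"dx":0,"dy":0,"dz":40,"wx":0,"wy":0,"wz":0.058},
    {"jaw":1,"dx":15,"dy":-33,"dz":20,"wx":0,"wy":0,"wz":0.058},
    {"jaw":1,"dx":15,"dy":-33,"dz":20,"wx":0,"wy":0,"wz":0.058},
    {"jaw":1,"dx":15,"dy":-33,"dz":10,"wx":0,"wy":0,"wz":0.058},
    {"jaw":1,"dx":15,"dy":-33,"dz":10,"wx":0,"wy":0,"wz":0.058},
    {"jaw":1,"dx":15,"dy":-33,"dz":0,"wx":0,"wy":0,"wz":0.058},
    {"jaw":1,"dx":15,"dy":-33,"dz":0,"wx":0,"wy":0,"wz":0.058},
    {"jaw":1,"dx":15,"dy":-33,"dz":0,"wx":0,"wy":0,"wz":0.058},
    {"jaw":1,"dx":15,"dy":-33,"dz":0,"wx":0,"wy":0,"wz":0.058},
    {"jaw":1,"dx":0,"dy":0,"dz":0,"wx":0,"wy":0,"wz":0},
    {"jaw":1,"dx":0,"dy":0,"dz":0,"wx":0,"wy":0,"wz":0},
  ],
)

```text
clock: 2.85
position: [0.3938, 0.2974, 0.3715]
orientation: [[-0.992, -0.124, 0.0], [-0.124, 0.992, 0.0], [-0.0, 0.0, -1.0]]
contact_force: [-0.3, 0.4, 0.7]
opening: 0.0851
grip_force: 0.0
```

```bash
python3 - <<'E'
from h import *
s=env.sense(); print(s["clock"],s["position"],s["joints"],s["orientation"][:,1]); p=env.grab_frame("wrist")
W=cloud(p,s); cv2.imwrite("pics/w2.png",p["pixels"][...,::-1]); np.savez("w2.npz",W=W,px=p["pixels"])
E
```

```text
2.85 [0.39380919 0.29743437 0.37149758] [-27.99392404  20.88743107 -20.99141804  99.21091837   8.35310062
  61.41111102  45.40173503] [-1.24175179e-01  9.92260228e-01  4.05948384e-04]
```

View pics/w2.png

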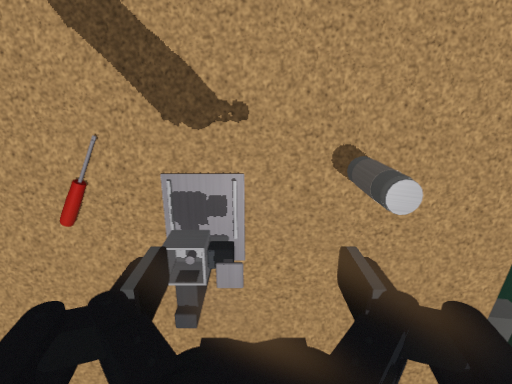

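The wrist view shows the station clearly: rails at columns 168 and 235 (rows 180–240), the plate's front edge at row 174, the tab at (230,275) and the post top at (187,320).

```bash
python3 - <<'E'
import numpy as np,cv2
from scipy.optimize import least_squares
W=np.load("w2.npz")["W"]
def pts(r0,r1,c0,c1,z0,z1):
    P=W[r0:r1,c0:c1].reshape(-1,3); return P[(P[:,2]>z0)&(P[:,2]<z1)]
R=pts(165,260,160,180,.014,.022);L=pts(165,260,225,245,.014,.022)
for n,P in(("R",R),("L",L)):
    v=cv2.fitLine((P[:,:2]).astype(np.float32),cv2.DIST_HUBER,0,.001,.001).ravel()
    print(n,len(P),np.degrees(np.arctan(v[1]/v[0])),P.mean(0),P[:,0].min(),P[:,0].max())
for n,P in(("tab",pts(255,295,210,250,.19,.205)),("post",pts(295,335,170,205,.186,.196)),("rim",pts(220,295,160,215,.172,.181)),("plate",pts(165,200,155,250,.003,.009)),("pins",pts(240,285,172,204,.135,.16))):
    r=cv2.minAreaRect((P[:,:2]*1000).astype(np.float32));print(n,len(P),np.round(r[0],1),np.round(r[1],1),round(r[2],1),np.median(P[:,2]),P[:,0].min())
E
```

```text
R 178 6.973819 [0.51227738 0.16131226 0.01735127] 0.46603621800953254 0.5585189535708
L 201 6.5573673 [0.50727088 0.27778314 0.01774496] 0.4510541412454747 0.5649055518162152
tab 703 [523.8 283.5] [35.3 33.5] 7.1 0.19885843260825029 0.5047467370920499
post 353 [606.4 232.7] [23.4 30.1] 4.8 0.19064272178845437 0.5943241720999697
rim 605 [539.7 226.5] [74.  51.1] 8.5 0.17541294294865545 0.5008143465703082
plate 2009 [472.5 215.4] [ 49.2 147.8] 7.1 0.0058381287918174984 0.43932827236859795
pins 469 [530.9 222.3] [55.3 48.4] 6.0 0.14614987244261077 0.5009330826439665
```

Emit:
apply_moves(
  motion=[
    {"jaw":1,"dx":0,"dy":-46,"dz":0,"wx":0,"wy":0,"wz":-0.02},
    {"jaw":1,"dx":0,"dy":-46,"dz":0,"wx":0,"wy":0,"wz":-0.02},
    {"jaw":1,"dx":0,"dy":-46,"dz":0,"wx":0,"wy":0,"wz":-0.02},
    {"jaw":1,"dx":0,"dy":-46,"dz":0,"wx":0,"wy":0,"wz":-0.02},
    {"jaw":1,"dx":0,"dy":-46,"dz":0,"wx":0,"wy":0,"wz":-0.02},
    {"jaw":1,"dx":0,"dy":-46,"dz":0,"wx":0,"wy":0,"wz":-0.02},
    {"jaw":1,"dx":0,"dy":-46,"dz":-10,"wx":0,"wy":0,"wz":-0.02},
    {"jaw":1,"dx":0,"dy":-46,"dz":-10,"wx":0,"wy":0,"wz":-0.02},
    {"jaw":1,"dx":0,"dy":-46,"dz":-10,"wx":0,"wy":0,"wz":-0.02},
    {"jaw":1,"dx":0,"dy":-46,"dz":-10,"wx":0,"wy":0,"wz":-0.02},
    {"jaw":1,"dx":0,"dy":-46,"dz":-10,"wx":0,"wy":0,"wz":-0.02},
    {"jaw":1,"dx":0,"dy":-40,"dz":-10,"wx":0,"wy":0,"wz":0},
  ],
)

```text
clock: 4.1
position: [0.3945, -0.249, 0.311]
orientation: [[-0.996, 0.091, 0.001], [0.091, 0.996, -0.0], [-0.001, -0.0, -1.0]]
contact_force: [1.2, 0.4, -0.4]
opening: 0.0856
grip_force: 0.0
```

Emit:
apply_moves(
  motion=[
    {"jaw":1,"dx":0,"dy":0,"dz":0,"wx":0,"wy":0,"wz":0},
    {"jaw":1,"dx":0,"dy":0,"dz":0,"wx":0,"wy":0,"wz":0},
  ],
)

```text
clock: 4.3
position: [0.3942, -0.2472, 0.3109]
orientation: [[-0.996, 0.092, -0.0], [0.092, 0.996, 0.001], [0.0, 0.001, -1.0]]
contact_force: [-0.5, 1.4, 0.2]
opening: 0.0853
grip_force: 0.0
```

```bash
python3 - <<'E'
from h import *
s=env.sense(); print(s["clock"],s["position"],s["joints"],s["orientation"][:,1]); p=env.grab_frame("wrist")
W=cloud(p,s); cv2.imwrite("pics/w3.png",p["pixels"][...,::-1]); np.savez("w3.npz",W=W,px=p["pixels"])
E
```

```text
4.3 [ 0.39418533 -0.24720514  0.31093814] [ 29.82585232  21.29238672  -4.81916502 109.88569287   2.24397365
  48.95243061 108.56672328] [0.09223704 0.9957364  0.00115907]
```

View pics/w3.png

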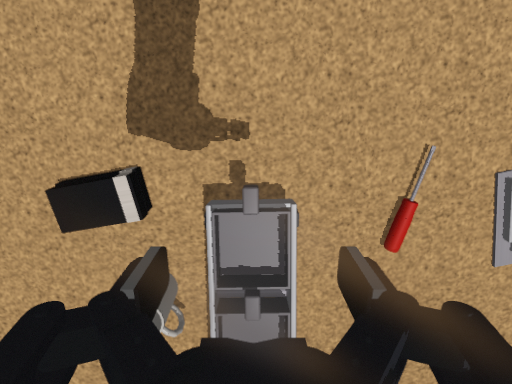

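The wrist view shows the front handle at (251,197), the guide tops at columns 209 and 294, and the second bin's handle at (252,303).

```bash
python3 - <<'E'
import numpy as np,cv2
W=np.load("w3.npz")["W"]
P=W[178:222,236:268].reshape(-1,3); P=P[P[:,2]>.105]
c=P.mean(0); u,s,vt=np.linalg.svd(P-c); print(len(P),c,vt[2],np.abs((P-c)@vt[2]).max())
# robust plane of known slope: keep top face
for k in range(4):
    d=(P-c)@vt[2]; Q=P[abs(d)<.003]; c=Q.mean(0); vt=np.linalg.svd(Q-c)[2]
print("plane",len(Q),c,vt[2])
r=cv2.minAreaRect((Q[:,:2]*1000).astype(np.float32)); print("handle top",np.round(r[0],1),np.round(r[1],1),r[2])
def line(c0,c1,n):
    G=W[215:330,c0:c1].reshape(-1,3); G=G[(G[:,2]>.07)&(G[:,2]<.13)]
    G=G[abs(G[:,2]-(.060+.022/np.cos(.18)+(G[:,0]-.44)*np.tan(.18)))<.006]
    v=cv2.fitLine(G[:,:2].astype(np.float32),cv2.DIST_HUBER,0,.001,.001).ravel(); print(n,len(G),G.mean(0),np.degrees(np.arctan(v[1]/v[0])),G[:,0].min())
line(203,216,"R");line(286,300,"L")
for rr in range(180,226,4): print(rr,np.round(W[rr,251],4))
E
```

```text
479 [ 0.42879069 -0.25409079  0.11992305] [-0.13142879  0.04560761  0.99027593] 0.01831883934134716
plane 453 [ 0.42870383 -0.25421546  0.12047807] [-0.17326787  0.01108698  0.98481233]
handle top [ 429.3 -254.1] [19.5 33.3] 84.61739349365234
R 656 [ 0.53472115 -0.32011891  0.09681704] -4.197138 0.4562120442274157
L 620 [ 0.54872108 -0.20627137  0.09879691] -4.654535 0.46445057109265603
180 [ 0.4353 -0.2539 -0.0006]
184 [ 0.4421 -0.2546 -0.0011]
188 [ 0.4138 -0.2514  0.1187]
192 [ 0.4185 -0.2518  0.1194]
196 [ 0.4233 -0.2523  0.12  ]
200 [ 0.4281 -0.2527  0.1209]
204 [ 0.433  -0.2532  0.1214]
208 [ 0.4377 -0.2536  0.1225]
212 [ 0.4421 -0.254   0.1243]
216 [ 0.4699 -0.2569  0.0675]
220 [ 0.4766 -0.2576  0.066 ]
224 [ 0.4825 -0.2581  0.0667]
```

Emit:
apply_moves(
  motion=[
    {"jaw":1,"dx":6,"dy":-1.5,"dz":-33,"wx":-0.008,"wy":-0.06,"wz":0},
    {"jaw":1,"dx":6,"dy":-1.5,"dz":-33,"wx":-0.008,"wy":-0.06,"wz":0},
    {"jaw":1,"dx":6,"dy":-1.5,"dz":-33,"wx":0,"wy":-0.06,"wz":0},
    {"jaw":1,"dx":6,"dy":-1.5,"dz":-33,"wx":0,"wy":0,"wz":0},
    {"jaw":0.7,"dx":6,"dy":-1,"dz":-33,"wx":0,"wy":0,"wz":0},
    {"jaw":0.7,"dx":0,"dy":0,"dz":0,"wx":0,"wy":0,"wz":0},
    {"jaw":0.7,"dx":0,"dy":0,"dz":0,"wx":0,"wy":0,"wz":0},
  ],
)

```text
clock: 5.05
position: [0.4241, -0.2533, 0.1469]
orientation: [[-0.98, 0.09, 0.179], [0.089, 0.996, -0.014], [-0.18, 0.002, -0.984]]
contact_force: [0.6, 0.5, 0.5]
opening: 0.0595
grip_force: 0.0
```

Emit:
apply_moves(
  motion=[
    {"jaw":0.7,"dx":3.5,"dy":-0.5,"dz":-20,"wx":0,"wy":0,"wz":0},
    {"jaw":0.7,"dx":3.5,"dy":-0.5,"dz":-20,"wx":0,"wy":0,"wz":0},
    {"jaw":0.7,"dx":3.5,"dy":-0.4,"dz":-20,"wx":0,"wy":0,"wz":0},
    {"jaw":0.7,"dx":0,"dy":0,"dz":0,"wx":0,"wy":0,"wz":0},
    {"jaw":0,"dx":0,"dy":0,"dz":0,"wx":0,"wy":0,"wz":0},
    {"jaw":0,"dx":0,"dy":0,"dz":0,"wx":0,"wy":0,"wz":0},
    {"jaw":0,"dx":0,"dy":0,"dz":0,"wx":0,"wy":0,"wz":0},
    {"jaw":0,"dx":0,"dy":0,"dz":0,"wx":0,"wy":0,"wz":0},
    {"jaw":0,"dx":0,"dy":0,"dz":0,"wx":0,"wy":0,"wz":0},
  ],
)

```text
clock: 5.95
position: [0.4366, -0.2579, 0.0912]
orientation: [[-0.98, 0.092, 0.175], [0.091, 0.996, -0.012], [-0.175, 0.004, -0.985]]
contact_force: [-2.8, 1.9, 9.2]
opening: 0.0192
grip_force: 58.9
```

Emit:
apply_moves(
  motion=[
    {"jaw":0,"dx":-1.2,"dy":0.1,"dz":7,"wx":0,"wy":0,"wz":0},
    {"jaw":0,"dx":-1.2,"dy":0.1,"dz":7,"wx":0,"wy":0,"wz":0},
    {"jaw":0,"dx":-1.2,"dy":0.1,"dz":7,"wx":0,"wy":0,"wz":0},
    {"jaw":0,"dx":-1.2,"dy":0.1,"dz":7,"wx":0,"wy":0,"wz":0},
    {"jaw":0,"dx":0,"dy":0,"dz":0,"wx":0,"wy":0,"wz":0},
    {"jaw":0,"dx":0,"dy":0,"dz":0,"wx":0,"wy":0,"wz":0},
  ],
)

```text
clock: 6.55
position: [0.4315, -0.2582, 0.118]
orientation: [[-0.98, 0.093, 0.173], [0.092, 0.996, -0.012], [-0.174, 0.004, -0.985]]
contact_force: [-0.6, -0.0, -1.1]
opening: 0.0191
grip_force: 58.4
```

```bash
python3 - <<'E'
from h import *
s=env.sense(); print(s["position"],s["contact_force"],s["moment"],s["joints"])
p=env.grab_frame("side"); cv2.imwrite("pics/s2.png",cv2.resize(p["pixels"][70:220,150:370],None,fx=3,fy=3)[...,::-1])
E
```

```text
[ 0.43148576 -0.25824312  0.11801097] [-0.63597533 -0.0322813  -1.09220178] [ 0.03159783  0.38964063 -0.03496907] [ 32.90342331  39.77337005  -7.21872161 125.03925703   5.69600593
   6.24384438 106.74112764]
```

View pics/s2.png

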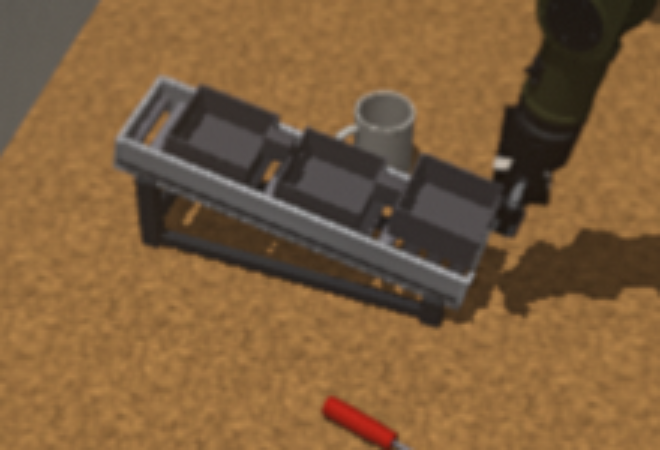

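The side view shows the front bin raised clear of the stop, at (445,205), with the second and third bins still in place. J6 is close to its limit, so I lift straight up square to the lane.

Emit:
apply_moves(
  motion=[
    {"jaw":0,"dx":-1.5,"dy":0.1,"dz":8,"wx":0,"wy":0,"wz":0},
    {"jaw":0,"dx":-1.5,"dy":0.1,"dz":8,"wx":0,"wy":0,"wz":0},
    {"jaw":0,"dx":-2,"dy":0.2,"dz":12,"wx":0,"wy":0,"wz":0},
    {"jaw":0,"dx":-3.5,"dy":0.3,"dz":20,"wx":0,"wy":0,"wz":0},
    {"jaw":0,"dx":-4.5,"dy":0.3,"dz":25,"wx":0,"wy":0,"wz":0},
    {"jaw":0,"dx":-4.5,"dy":0.3,"dz":25,"wx":0,"wy":0,"wz":0},
    {"jaw":0,"dx":-4.5,"dy":0.3,"dz":25,"wx":0,"wy":0,"wz":0},
    {"jaw":0,"dx":0,"dy":0,"dz":25,"wx":0,"wy":0,"wz":0},
    {"jaw":0,"dx":0,"dy":0,"dz":25,"wx":0,"wy":0,"wz":0},
    {"jaw":0,"dx":0,"dy":0,"dz":0,"wx":0,"wy":0,"wz":0},
    {"jaw":0,"dx":0,"dy":0,"dz":0,"wx":0,"wy":0,"wz":0},
  ],
)

```text
clock: 7.7
position: [0.4094, -0.2563, 0.2912]
orientation: [[-0.98, 0.093, 0.174], [0.092, 0.996, -0.013], [-0.174, 0.003, -0.985]]
contact_force: [-0.2, 1.2, -1.3]
opening: 0.0194
grip_force: 58.4
```

```bash
python3 - <<'E'
from h import *
s=env.sense(); print(s["position"],s["orientation"],s["contact_force"],s["moment"],s["joints"])
p=env.grab_frame("side"); cv2.imwrite("pics/s3.png",cv2.resize(p["pixels"][70:220,150:370],None,fx=3,fy=3)[...,::-1])
E
```

```text
[ 0.40941899 -0.25634629  0.2911748 ] [[-0.98037826  0.09252557  0.17406171]
 [ 0.09169993  0.99570445 -0.0127972 ]
 [-0.17449809  0.00341535 -0.98465159]] [-0.223375    1.1983935  -1.27437076] [-0.01030864  0.3752708   0.04895633] [ 39.43635848  20.91728927 -13.85008779 116.65552786   1.88725512
  33.70232231 110.05457442]
```

View pics/s3.png

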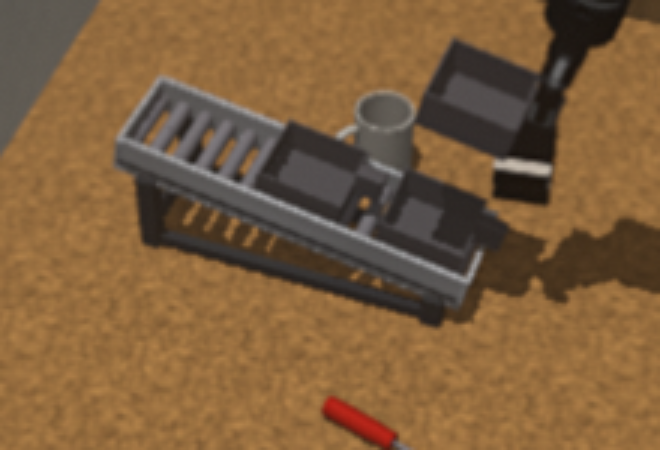

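Both rear bins rolled down to the stop: the second is at (435,215) and the third at (315,170). Next I carry the bin to the station's side, levelling it on the way.

Emit:
apply_moves(
  motion=[
    {"jaw":0,"dx":7,"dy":40,"dz":0,"wx":0.004,"wy":0.035,"wz":0.026},
    {"jaw":0,"dx":7,"dy":40,"dz":0,"wx":0.004,"wy":0.035,"wz":0.026},
    {"jaw":0,"dx":7,"dy":40,"dz":0,"wx":0.003,"wy":0.035,"wz":0.026},
    {"jaw":0,"dx":7,"dy":40,"dz":-12,"wx":0.003,"wy":0.035,"wz":0.026},
    {"jaw":0,"dx":7,"dy":40,"dz":-12,"wx":0.002,"wy":0.035,"wz":0.026},
    {"jaw":0,"dx":7,"dy":40,"dz":-12,"wx":0,"wy":0,"wz":0.026},
    {"jaw":0,"dx":7,"dy":40,"dz":-12,"wx":0,"wy":0,"wz":0.026},
    {"jaw":0,"dx":5,"dy":39,"dz":-12,"wx":0,"wy":0,"wz":0.026},
    {"jaw":0,"dx":0,"dy":0,"dz":0,"wx":0,"wy":0,"wz":0},
    {"jaw":0,"dx":0,"dy":0,"dz":0,"wx":0,"wy":0,"wz":0},
    {"jaw":0,"dx":0,"dy":0,"dz":0,"wx":0,"wy":0,"wz":0},
  ],
)

```text
clock: 8.85
position: [0.463, 0.0614, 0.2301]
orientation: [[-0.994, -0.112, -0.004], [-0.112, 0.994, 0.014], [0.003, 0.014, -1.0]]
contact_force: [0.3, -0.2, -0.8]
opening: 0.0191
grip_force: 59.1
```

```bash
python3 - <<'E'
from h import *
ps={}
s=env.sense(); print(s["position"],s["orientation"],s["contact_force"],s["joints"])
out=[]
for n in("wrist","side","top"):
    p=env.grab_frame(n); W=cloud(p,s); np.savez(n+"4.npz",W=W,px=p["pixels"]); im=p["pixels"]
    out.append(im)
cv2.imwrite("pics/c4.png",np.hstack([cv2.resize(out[0],(400,300)),cv2.resize(out[2][100:270,130:357],(400,300))])[...,::-1])
E
```

```text
[0.46295975 0.06138184 0.23010281] [[-0.99368763 -0.11209435 -0.00444497]
 [-0.11214575  0.9935959   0.01380305]
 [ 0.00286926  0.0142144  -0.99989485]] [ 0.29607881 -0.24259803 -0.83841508] [ -3.72367923  28.38416246 -13.38732374 115.93030388   9.20374773
  36.72935341  73.48537207]
```

View pics/c4.png

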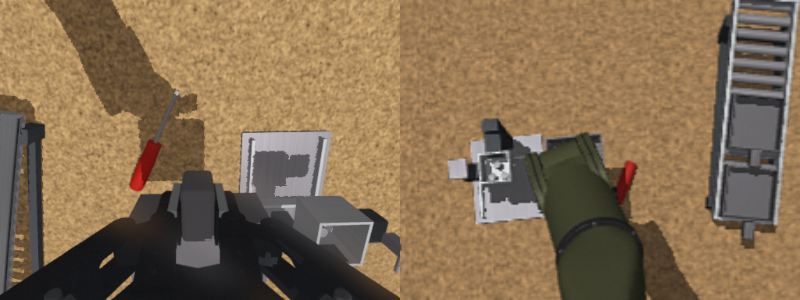

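The wrist half shows the handle between the fingers at about (197,190), with the bin's near wall behind it. The station is clear to the right. Next I check how the bin sits in the hand.

```bash
python3 - <<'E'
import numpy as np,cv2
t=np.array([.46296,.06138,.23010])
R=np.array([[-0.99369,-0.11209,-0.00444],[-0.11215,.9936,.0138],[.00287,.01421,-.9999]])
def plane(P,tol=.0015,it=300):
    rng=np.random.default_rng(0);best=None
    for _ in range(it):
        a=P[rng.choice(len(P),3,False)];n=np.cross(a[1]-a[0],a[2]-a[0]);l=np.linalg.norm(n)
        if l<1e-9: continue
        m=abs((P-a[0])@(n/l))<tol
        if best is None or m.sum()>best.sum():best=m
    Q=P[best];c=Q.mean(0);n=np.linalg.svd(Q-c)[2][2];return Q,c,n*np.sign(n[2])
for n in("wrist","side","top"):
    W=np.load(n+"4.npz")["W"].reshape(-1,3);W=W[~np.isnan(W[:,0])]
    L=(W-t)@R  # tool coords; bin +x is tool -x
    b=np.column_stack([-L[:,0],L[:,1],-L[:,2]]) # bin-like: x fwd, y, z up, from TCP
    m=(b[:,0]>.018)&(b[:,0]<.135)&(abs(b[:,1])<.055)&(b[:,2]>-.045)&(b[:,2]<.02); P=b[m]; print(n,len(P))
    h=b[(abs(b[:,0])<.024)&(abs(b[:,1])<.012)&(b[:,2]>.015)&(b[:,2]<.045)]
    if len(h)>30:
        Q,c,nn=plane(h);r=cv2.minAreaRect((Q[:,:2]*1000).astype(np.float32));print(" handle",len(Q),c.round(4),nn.round(3),np.round(r[0],1),np.round(r[1],1),round(r[2],1))
    if len(P)>30:
        Q,c,nn=plane(P);print(" bin plane",len(Q),c.round(4),nn.round(3),Q.min(0).round(4),Q.max(0).round(4)); print(" ext",P.min(0).round(4),P.max(0).round(4))
        F=P[(P[:,2]<-.02)]
        if len(F)>20: Q,c,nn=plane(F);print(" floor",len(Q),c.round(4),nn.round(3))
E
```

```text
wrist 1775
 handle 2700 [-0.0046 -0.0003  0.0294] [-0.034  0.001  0.999] [-3.6 -0. ] [33.6 23.8] 0.2
 bin plane 1656 [ 0.0758 -0.0004 -0.031 ] [-0.012 -0.003  1.   ] [ 0.0579 -0.0208 -0.0326] [ 0.0915  0.02   -0.0295]
 ext [ 0.0552 -0.0493 -0.0326] [0.0915 0.0514 0.0122]
 floor 1657 [ 0.0758 -0.0004 -0.0309] [-0.011 -0.003  1.   ]
side 1317
 bin plane 277 [ 0.0707 -0.0167 -0.0291] [-0.006 -0.001  1.   ] [ 0.023  -0.0531 -0.0308] [ 0.1195  0.0516 -0.0273]
 ext [ 0.0181 -0.0534 -0.0384] [0.1214 0.0528 0.0182]
 floor 277 [ 0.0718 -0.0158 -0.0292] [-0.035  0.005  0.999]
top 144
 bin plane 76 [ 0.1179  0.0122 -0.005 ] [-1.    -0.013  0.011] [ 0.1162 -0.0415 -0.0319] [0.1197 0.0511 0.0182]
 ext [ 0.0638 -0.0474 -0.0359] [0.1209 0.0523 0.0182]
 floor 29 [ 0.1105 -0.0061 -0.0292] [ 0.119 -0.011  0.993]
```

Emit:
apply_moves(
  motion=[
    {"jaw":0,"dx":0,"dy":0,"dz":-36,"wx":-0.014,"wy":0.01,"wz":0.008},
    {"jaw":0,"dx":0,"dy":0,"dz":-36,"wx":0,"wy":0,"wz":0},
    {"jaw":0,"dx":0,"dy":0,"dz":-36,"wx":0,"wy":0,"wz":0},
    {"jaw":0,"dx":0,"dy":0,"dz":-36,"wx":0,"wy":0,"wz":0},
    {"jaw":0,"dx":-2,"dy":22,"dz":0,"wx":0,"wy":0,"wz":0},
    {"jaw":0,"dx":-2,"dy":22,"dz":0,"wx":0,"wy":0,"wz":0},
    {"jaw":0,"dx":-3,"dy":22,"dz":0,"wx":0,"wy":0,"wz":0},
    {"jaw":0,"dx":-3,"dy":22,"dz":0,"wx":0,"wy":0,"wz":0},
    {"jaw":0,"dx":-2,"dy":22,"dz":0,"wx":0,"wy":0,"wz":0},
    {"jaw":0,"dx":-2,"dy":22,"dz":0,"wx":0,"wy":0,"wz":0},
    {"jaw":0,"dx":-2,"dy":19,"dz":0,"wx":0,"wy":0,"wz":0},
    {"jaw":0,"dx":0,"dy":0,"dz":0,"wx":0,"wy":0,"wz":0},
  ],
)

```text
clock: 10.2
position: [0.4481, 0.217, 0.0871]
orientation: [[-0.992, -0.125, -0.011], [-0.125, 0.992, 0.005], [0.01, 0.006, -1.0]]
contact_force: [0.4, 0.2, -1.4]
opening: 0.0193
grip_force: 59.4
```

```bash
python3 - <<'E'
from h import *
s=env.sense(); print(s["position"],s["orientation"],s["contact_force"],s["joints"])
p=env.grab_frame("wrist"); W=cloud(p,s); np.savez("w5.npz",W=W,px=p["pixels"])
P=W[...,:].reshape(-1,3);P=P[~np.isnan(P[:,0])]
e=np.array([.9928,.1201]);n=np.array([-.1201,.9928]);q=P[:,:2]-[.4575,.2137]
S=np.column_stack([q@e,q@n,P[:,2]])
for nm,y0,y1 in(("Rrail",-.066,-.05),("Lrail",.05,.066)):
    m=(S[:,0]>0)&(S[:,0]<.03)&(S[:,1]>y0)&(S[:,1]<y1)&(S[:,2]>.014)&(S[:,2]<.022); print(nm,m.sum(),S[m].mean(0) if m.any() else "", S[m,1].min() if m.any() else"")
cv2.imwrite("pics/w5.png",p["pixels"][...,::-1])
E
```

```text
[0.44806451 0.21699398 0.08709272] [[-0.9921153  -0.12485442 -0.01089073]
 [-0.12490959  0.99215775  0.00453885]
 [ 0.01023863  0.00586342 -0.99993039]] [ 0.35724178  0.18518634 -1.43677331] [-27.63408678  44.35877228  -5.1430647  117.86196282   9.6241683
  18.53669531  56.70152145]
Rrail 253 [ 0.01459228 -0.0582324   0.01755685] -0.06138651074597921
Lrail 226 [0.0114323  0.05745367 0.01760283] 0.054566759073608403
```

View pics/w5.png

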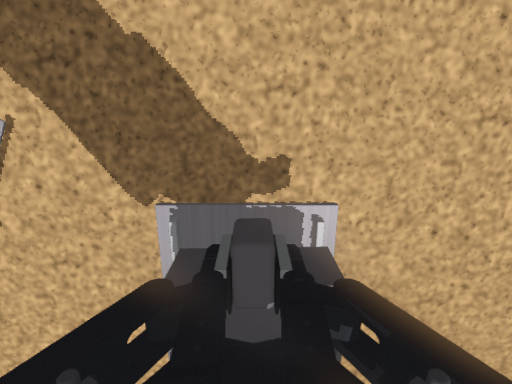

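The wrist view shows the handle centred over the plate at (252,225), with rails at columns 172 and 320. It sits about 4.7 mm too far in +y, so I correct that and lower it.

Emit:
apply_moves(
  motion=[
    {"jaw":0,"dx":-1.2,"dy":-4.9,"dz":0,"wx":0,"wy":0,"wz":-0.005},
    {"jaw":0,"dx":0,"dy":0,"dz":-15,"wx":0,"wy":0,"wz":0},
    {"jaw":0,"dx":0,"dy":0,"dz":-10,"wx":0,"wy":0,"wz":0},
    {"jaw":0,"dx":0,"dy":0,"dz":0,"wx":0,"wy":0,"wz":0},
    {"jaw":0,"dx":0,"dy":0,"dz":0,"wx":0,"wy":0,"wz":0},
  ],
)

```text
clock: 10.75
position: [0.4464, 0.2079, 0.0616]
orientation: [[-0.993, -0.115, -0.013], [-0.115, 0.993, 0.0], [0.013, 0.002, -1.0]]
contact_force: [-0.4, -0.7, -1.3]
opening: 0.019
grip_force: 59.2
```

Emit:
apply_moves(
  motion=[
    {"jaw":0,"dx":0.4,"dy":4.3,"dz":0,"wx":0,"wy":0,"wz":0.004},
    {"jaw":0,"dx":0,"dy":0,"dz":0,"wx":0,"wy":0,"wz":0},
    {"jaw":0,"dx":0,"dy":0,"dz":0,"wx":0,"wy":0,"wz":0},
    {"jaw":0,"dx":0,"dy":0,"dz":0,"wx":0,"wy":0,"wz":0},
  ],
)

```text
clock: 11.15
position: [0.4469, 0.2131, 0.062]
orientation: [[-0.993, -0.121, -0.012], [-0.121, 0.993, 0.001], [0.012, 0.003, -1.0]]
contact_force: [0.3, 0.1, -1.9]
opening: 0.0196
grip_force: 59.3
```

Position and yaw now match the target (446.8, 212.4). Next I lower it the rest of the way.

Emit:
apply_moves(
  motion=[
    {"jaw":0,"dx":0,"dy":-0.6,"dz":-7,"wx":0,"wy":0,"wz":0},
    {"jaw":0,"dx":0,"dy":0,"dz":-6,"wx":0,"wy":0,"wz":0},
    {"jaw":0,"dx":0,"dy":0,"dz":-5,"wx":0,"wy":0,"wz":0},
    {"jaw":0,"dx":0,"dy":0,"dz":-2.5,"wx":0,"wy":0,"wz":0},
    {"jaw":0,"dx":0,"dy":0,"dz":0,"wx":0,"wy":0,"wz":0},
    {"jaw":0,"dx":0,"dy":0,"dz":0,"wx":0,"wy":0,"wz":0},
  ],
)

```text
clock: 11.75
position: [0.4464, 0.2123, 0.0413]
orientation: [[-0.993, -0.121, -0.013], [-0.121, 0.993, 0.0], [0.013, 0.002, -1.0]]
contact_force: [-1.7, 0.7, 4.0]
opening: 0.019
grip_force: 59.8
```

Emit:
apply_moves(
  motion=[
    {"jaw":0.5,"dx":0,"dy":0,"dz":0,"wx":0,"wy":0,"wz":0},
    {"jaw":0.5,"dx":0,"dy":0,"dz":0,"wx":0,"wy":0,"wz":0},
    {"jaw":0.5,"dx":0,"dy":0,"dz":0,"wx":0,"wy":0,"wz":0},
    {"jaw":0.5,"dx":0,"dy":0,"dz":0,"wx":0,"wy":0,"wz":0},
    {"jaw":0.5,"dx":-1,"dy":0,"dz":15,"wx":0,"wy":0,"wz":0},
    {"jaw":0.5,"dx":-2,"dy":0,"dz":20,"wx":0,"wy":0,"wz":0},
    {"jaw":0.5,"dx":-10,"dy":-1,"dz":30,"wx":0,"wy":0,"wz":0},
    {"jaw":0.5,"dx":-15,"dy":-2,"dz":40,"wx":0,"wy":0,"wz":0},
    {"jaw":0,"dx":-15,"dy":-2,"dz":45,"wx":0,"wy":0,"wz":0},
    {"jaw":0,"dx":0,"dy":0,"dz":45,"wx":0,"wy":0,"wz":0},
    {"jaw":0,"dx":0,"dy":0,"dz":45,"wx":0,"wy":0,"wz":0},
    {"jaw":0,"dx":0,"dy":0,"dz":0,"wx":0,"wy":0,"wz":0},
  ],
)

```text
clock: 12.95
position: [0.4067, 0.2093, 0.2866]
orientation: [[-0.993, -0.12, -0.002], [-0.12, 0.993, 0.007], [0.001, 0.007, -1.0]]
contact_force: [1.2, 1.4, 0.6]
opening: -0.0001
grip_force: 0.0
```

Emit:
apply_moves(
  motion=[
    {"jaw":0,"dx":0,"dy":0,"dz":0,"wx":0,"wy":0,"wz":0},
    {"jaw":0,"dx":0,"dy":0,"dz":0,"wx":0,"wy":0,"wz":0},
  ],
)

```text
clock: 13.15
position: [0.403, 0.2069, 0.2803]
orientation: [[-0.993, -0.12, -0.015], [-0.12, 0.993, -0.0], [0.015, 0.001, -1.0]]
contact_force: [-0.9, 0.2, 0.2]
opening: 0.0
grip_force: 0.0
```

```bash
python3 - <<'E'
from h import *
s=env.sense(); print(s["position"],s["orientation"],s["opening"])
p=env.grab_frame("wrist"); W=cloud(p,s); np.savez("w6.npz",W=W,px=p["pixels"])
im=p["pixels"]; cv2.imwrite("pics/w6.png",im[...,::-1])
P=W.reshape(-1,3);P=P[~np.isnan(P[:,0])]
e=np.array([.9928,.1201]);n=np.array([-.1201,.9928]);q=P[:,:2]-[.4575,.2137]
S=np.column_stack([q@e,q@n,P[:,2]])*1000
def f(nm,x0,x1,y0,y1,z0,z1):
    m=(S[:,0]>x0)&(S[:,0]<x1)&(S[:,1]>y0)&(S[:,1]<y1)&(S[:,2]>z0)&(S[:,2]<z1);Q=S[m]
    if len(Q)<5: print(nm,len(Q));return
    r=cv2.minAreaRect(Q[:,:2].astype(np.float32)); c=Q.mean(0);nn=np.linalg.svd(Q-c)[2][2]
    print(nm,len(Q),c.round(1),nn.round(3),np.round(r[0],1),np.round(r[1],1),round(r[2],1))
f("handle top",-40,8,-16,16,66,78);f("tab",45,105,40,85,190,205);f("rim",-2,112,-58,58,46,56);f("floor",5,44,-46,46,5,14)
E
```

```text
[0.40303539 0.2068538  0.28033352] [[-9.92616239e-01 -1.20412088e-01 -1.46263576e-02]
 [-1.20419230e-01  9.92723050e-01 -3.94626434e-04]
 [ 1.45674401e-02  1.36958212e-03 -9.99892951e-01]] 1.6379256415805123e-05
handle top 396 [-14.6  -0.4  70.5] [-0.012 -0.015  1.   ] [-14.1  -0.4] [32.9 19.4] 0.2
tab 8 [ 62.8  77.9 198.2] [0.077 0.857 0.51 ] [62.5 78.1] [5.5 1.2] 0.9
rim 510 [33.1  1.5 50.4] [-0.006  0.001  1.   ] [52.7  0.3] [ 99.2 100.1] 0.5
floor 763 [33.4  0.2  8.9] [ 0.002 -0.002  1.   ] [33.2  0.2] [21.9 91.6] 1.1
```

View pics/w6.png

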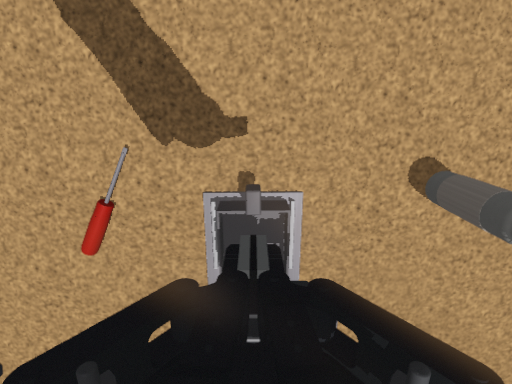

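The wrist view shows the bin seated flat between the rails at (253,230), with its handle on the station axis. Now I go to the tab.

Emit:
apply_moves(
  motion=[
    {"jaw":0,"dx":24,"dy":15.3,"dz":0,"wx":0,"wy":0,"wz":0},
    {"jaw":0,"dx":24,"dy":15.3,"dz":0,"wx":0,"wy":0,"wz":0},
    {"jaw":0,"dx":24,"dy":15.3,"dz":0,"wx":0,"wy":0,"wz":0},
    {"jaw":0,"dx":24,"dy":15.3,"dz":0,"wx":0,"wy":0,"wz":0},
    {"jaw":0,"dx":24,"dy":15.3,"dz":0,"wx":0,"wy":0,"wz":0},
    {"jaw":0,"dx":0,"dy":0,"dz":-30,"wx":0,"wy":-0.015,"wz":0},
    {"jaw":0,"dx":0,"dy":0,"dz":-30,"wx":0,"wy":0,"wz":0},
    {"jaw":0,"dx":0,"dy":0,"dz":0,"wx":0,"wy":0,"wz":0},
    {"jaw":0,"dx":0,"dy":0,"dz":0,"wx":0,"wy":0,"wz":0},
    {"jaw":0,"dx":0,"dy":0,"dz":0,"wx":0,"wy":0,"wz":0},
  ],
)

```text
clock: 14.2
position: [0.5245, 0.2843, 0.2222]
orientation: [[-0.993, -0.12, 0.004], [-0.12, 0.993, 0.002], [-0.004, 0.001, -1.0]]
contact_force: [-0.5, 0.4, 0.2]
opening: -0.0002
grip_force: 0.0
```

Emit:
apply_moves(
  motion=[
    {"jaw":0,"dx":0,"dy":0,"dz":-12,"wx":0,"wy":0,"wz":0},
    {"jaw":0,"dx":0,"dy":0,"dz":-11,"wx":0,"wy":0,"wz":0},
    {"jaw":0,"dx":0,"dy":0,"dz":-6,"wx":0,"wy":0,"wz":0},
    {"jaw":0,"dx":0,"dy":0,"dz":-5,"wx":0,"wy":0,"wz":0},
    {"jaw":0,"dx":0,"dy":0,"dz":-5,"wx":0,"wy":0,"wz":0},
    {"jaw":0,"dx":0,"dy":0,"dz":0,"wx":0,"wy":0,"wz":0},
    {"jaw":0,"dx":0,"dy":0,"dz":0,"wx":0,"wy":0,"wz":0},
    {"jaw":0,"dx":0,"dy":0,"dz":0,"wx":0,"wy":0,"wz":0},
  ],
)

```text
clock: 15.0
position: [0.5242, 0.2842, 0.1831]
orientation: [[-0.993, -0.12, 0.004], [-0.12, 0.993, 0.002], [-0.004, 0.001, -1.0]]
contact_force: [-1.4, 0.0, 8.6]
opening: 0.0003
grip_force: 4.0
```

Emit:
apply_moves(
  motion=[
    {"jaw":0,"dx":0,"dy":0,"dz":-1,"wx":0,"wy":0,"wz":0},
    {"jaw":0,"dx":0,"dy":0,"dz":0,"wx":0,"wy":0,"wz":0},
    {"jaw":0,"dx":0,"dy":0,"dz":0,"wx":0,"wy":0,"wz":0},
    {"jaw":0,"dx":0,"dy":0,"dz":0,"wx":0,"wy":0,"wz":0},
    {"jaw":0,"dx":0,"dy":0,"dz":0,"wx":0,"wy":0,"wz":0},
    {"jaw":0,"dx":0,"dy":0,"dz":0,"wx":0,"wy":0,"wz":0},
  ],
)

```text
clock: 15.6
position: [0.5242, 0.2842, 0.1831]
orientation: [[-0.993, -0.12, 0.004], [-0.12, 0.993, 0.002], [-0.004, 0.001, -1.0]]
contact_force: [-2.8, -2.2, 14.5]
opening: -0.0
grip_force: 7.2
```

```bash
python3 - <<'E'
from h import *
print(env.sense()["contact_force"])
for n in("side","top","wrist"):
    s=env.sense();p=env.grab_frame(n); W=cloud(p,s)
    for k in range(1):
        for d in env.find_in(p,"pin0_center")[:5]:
            c,r=d["location"];c*=512;r*=384; print(n,round(d["conf"],2),round(c),round(r),W[int(r),int(c)].round(3))
E
```

```text
[-2.83898056 -2.17299527 14.54607214]
top 0.72 325 213 [ 0.497 -0.25   0.072]
wrist 0.74 188 140 [0.493 0.211 0.01 ]
wrist 0.68 181 123 [0.475 0.206 0.024]
```

Emit:
apply_moves(
  motion=[
    {"jaw":0,"dx":0,"dy":0,"dz":5,"wx":0,"wy":0,"wz":0},
    {"jaw":0,"dx":0,"dy":0,"dz":5,"wx":0,"wy":0,"wz":0},
    {"jaw":0,"dx":0,"dy":0,"dz":8,"wx":0,"wy":0,"wz":0},
    {"jaw":0,"dx":0,"dy":0,"dz":20,"wx":0,"wy":0,"wz":0},
    {"jaw":0,"dx":0,"dy":0,"dz":40,"wx":0,"wy":0,"wz":0},
    {"jaw":0,"dx":-20,"dy":0,"dz":40,"wx":0,"wy":0,"wz":0},
    {"jaw":0,"dx":-40,"dy":0,"dz":30,"wx":0,"wy":0,"wz":0},
    {"jaw":0,"dx":-40,"dy":0,"dz":0,"wx":0,"wy":0,"wz":0},
    {"jaw":0,"dx":-20,"dy":0,"dz":0,"wx":0,"wy":0,"wz":0},
    {"jaw":0,"dx":0,"dy":0,"dz":0,"wx":0,"wy":0,"wz":0},
    {"jaw":0,"dx":0,"dy":0,"dz":0,"wx":0,"wy":0,"wz":0},
  ],
)

```text
clock: 17.0
position: [0.404, 0.2837, 0.3292]
orientation: [[-0.993, -0.121, 0.002], [-0.121, 0.993, 0.0], [-0.003, 0.0, -1.0]]
contact_force: [0.5, 0.6, -0.2]
opening: 0.0
grip_force: 0.0
```

```bash
python3 - <<'E'
from h import *
e=np.array([.9928,.1201]);n_=np.array([-.1201,.9928]);ims={}
for n in("side","top","wrist"):
    s=env.sense();p=env.grab_frame(n); W=cloud(p,s);ims[n]=p["pixels"]
    P=W.reshape(-1,3);P=P[~np.isnan(P[:,0])];q=P[:,:2]-[.4575,.2137];S=np.column_stack([q@e,q@n_,P[:,2]])*1000
    m=(abs(S[:,0]-74)<25)&(abs(S[:,1]-62)<22)&(S[:,2]>178);print(n,"tab z",m.sum(),np.median(S[m,2]) if m.any() else "")
    m=(abs(S[:,0]-74)<20)&(abs(S[:,1])<20)&(S[:,2]<170);
    if m.any():print(" in cup z",np.percentile(S[m,2],[0,5,50,95,100]).round())
    m=(S[:,0]>-32)&(S[:,0]<2)&(abs(S[:,1])<12)&(S[:,2]>65)&(S[:,2]<78);print(" handle",m.sum(),S[m].mean(0).round(1) if m.any() else "")
    for d in env.find_in(p,"pin0_center")[:5]:
        c,r=d["location"];c*=512;r*=384; print(" pin",round(d["conf"],2),round(c),round(r),W[int(r),int(c)].round(3))
print(s["position"])
a=cv2.resize(ims["wrist"][120:360,130:330],(400,480));b=cv2.resize(ims["side"][170:340,180:320],(395,480))
cv2.imwrite("pics/f.png",np.hstack([a,b])[...,::-1])
E
```

```text
side tab z 155 199.3261705211078
 in cup z [  2.   5.  11. 126. 128.]
 handle 65 [-13.3  -0.5  70.8]
 pin 0.47 264 276 [0.484 0.226 0.023]
top tab z 122 199.37260563415697
 in cup z [  2.   7. 121. 127. 130.]
 handle 50 [-13.9   1.   71.1]
 pin 0.46 187 192 [0.554 0.225 0.123]
wrist tab z 0 
 in cup z [  7.   8.   9. 123. 124.]
 handle 320 [-15.    0.3  70.3]
[0.40486217 0.2837042  0.32884503]
```

View pics/f.png

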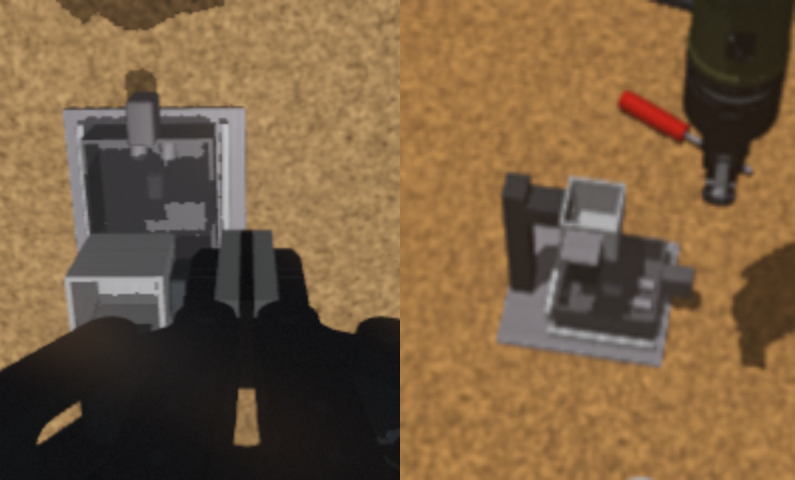

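Three pins lie in the bin, at (137,150), (168,150) and (155,185) in the left half. The cup is empty, the tab is back up at 199 mm, the bin hasn't shifted and the gripper is clear, so I hand it in.

```bash
python3 -c "
from rig import env
print(env.hand_in())"
```

```text
the job is handed in; nothing more can be done
None
```

The job is handed in: the front bin sits flat in the drop-cup station, all three pins are in it, the tab is back up, and the other two bins have rolled down to the stop. The clock read about 17 s.

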